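# Release a drift punch from a ratchet-screw hold-down clamp

## Robot

A 7-joint arm with a two-finger parallel gripper is mounted at the origin on the work surface; the furniture and walls round the work are solid. World frame = base frame: x ahead of the robot, y to its left, z up, the work surface at z = 0. Lengths are in mm, angles in rad, forces in N, time in s.
With the tool pointing down it reaches from about 400 to 875 mm from the base axis. Payload 4.4 kg.
Tool frame: the origin (TCP) lies at the very end of the fingers, on their centre line; the grasp point (between the pads) lies 19 mm behind it; z points along the fingers, y is the line along which they close (so a half turn about z gives the same grasp; the last joint's range is limited). The gripper opens to 85 mm and grips with 20 to 120 N. Pads are 22 mm wide; open, the fingers measure 114 mm over their backs; the gripper's body (76 mm by 85 mm) begins 54 mm behind the grasp point. The pads swing forward as they close: fully open they stand 13 mm farther back than shut.
Start: joints at [1.055, 0.628, 0.038, 1.517, -0.027, 0.996, -0.02], TCP at [282.639, -585.349, 231.313] pointing down, gripper open.
Joint ranges: [-3.06, 3.06], [-0.37, 2.12], [-1.25, 1.32], [0.18, 2.47], [-1.1, 4.24], [0.23, 1.98], [-2.94, 2.94]. Speed limits (rad/s): [2.57, 2.57, 3.14, 3.14, 3.14, 3.14, 3.14].

## Interface

Orientations are given as [roll, pitch, yaw] about the fixed x, y, z axes, in that order (R = Rz(yaw) Ry(pitch) Rx(roll)).
In Python, from cell import sensors, get_image, camera_params, order gives the robot as it stands.
- The arm moves only by the shell command python3 -m inch 'ROWS' [OPENING]. ROWS is JSON, a list that holds one entry, the list of rows, each a list of 4 numbers: the shift along the tool's x, y, z in cm, then the turn about the tool's z in degrees. A call has 1 to 8 rows; each row is the pose to reach, as a shift and turn from the pose commanded when the call began, along the tool's axes at that moment; what a row does not reach only later rows make up. A row lasts 1/12 s, in which the tool goes at most 41.7 mm and 7.16 degrees, less where a joint would pass 70% of its speed; a pose out of reach is approached as far as the arm can. A call with a gripper value outside its range is refused whole. OPENING is the finger opening in cm, from 0 to 8.54, set as the call begins (- or left out, the last holds). The fingers move at their own pace and stop on an object; the grip force is fixed at half the most. Time passes only in rows, so rows that repeat a pose let the fingers close. It gives the time, the measured TCP pose, the force, the opening and the grip force at its end, in the units of the state.
- sensors.read_state(): the state, without advancing time (a new reading comes with each control period).
- get_image(name): name is "side" or "top" or "wrist"; returns the picture (480x640x3 uint8, blue, green, red); there is no depth.
- camera_params(name): a dict with "mtx" (3x3 intrinsics, pixels), "rvec" (rotation vector, rad) and "tvec" (3), from world to camera coordinates, as OpenCV has them. Camera axes: x right, y down, z forward; pixel columns grow to the right and rows downward; lengths in mm; the calibration is good to about 2 mm. A picture is of the moment at which its call begins: read the wrist's pose just before it. camera_params takes no time and is no camera call; for the wrist camera it gives the pose at the moment of the call.
- order.finish_job(): hands the job in; it is judged then, once.
The state is a dict: "clock": time; "qpos": joint angles; "qd": joint speeds; "tau": joint torques, N m; "eef_pos": TCP position; "tool_rot": TCP orientation; "force": force on the tool from outside, world axes, zero at the start; "torque": the same for the moment, N m; "width": finger opening in mm; "gripper_force": force on a finger pad.
Only numpy, scipy, OpenCV 4.12 (cv2) and the standard library are available. Lean on these libraries where they do the work, as an engineer would, in place of code of your own. Each camera call takes 0.05 s, during which the arm holds its last target. There are 200 camera calls.

## Task

Free the drift punch from the hold-down clamp: flip the ratchet's direction lever over to the loosening side, work the handle back and forth to unscrew the clamp until you feel the screw come up against its end stop, and do not strain the stop. Then draw the punch out of the V-block and lay it flat in the clear tray, leaving the roll of tape where it lies.

Things in the scene. Friction and masses are not known exactly. Their poses are not given: they have to be found in the camera images.
- clamp: Blue portal hold-down clamp bolted down; base plate 170 x 134 x 14 mm (own x, y, z). Origin: on the bench, on the upright screw axis. Side plates 14 x 64 mm, 140 mm high, at x = -58 and +58 mm; crosshead between them at 91 to 115 mm, 72 mm wide. The ratchet on top points its handle to +y; under the clamp bar a V-block reaches from y = -72 to +18 mm, 43 mm high; the punch sticks out of it to -y.
- screw_top (a point): On the screw axis, top of the ratchet's round head (80 mm across), 144 mm up. Right-hand thread: anticlockwise seen from above loosens; 24 mm lead. A hidden sprung end stop ends the loosening 1.2 to 2.0 rad of screw turn after the clamped position, differing each time: only felt. More than 1.5 N m on it strains it: about 14 N at handle_grip, friction included; 6 to 11 N there is right.
- ratchet (a joint): Handle angle, rad: 0 along the clamp's +y, anticlockwise from above positive; starts at -0.3 to 0.4; side plates end the swing at -0.85 and +0.85 (touching them does no harm). The ratchet clicks freely one way and drives the screw the other, in 30 degree steps: up to 30 degrees of a driving stroke are lost. One stroke never reaches the end stop.
- handle_grip (a point): On the axis of the round black and red grip, 140 mm from the screw axis, 132 mm up. The grip is level, 23 to 28 mm thick, 90 to 190 mm from the screw axis; inward of it a neck 18 mm wide. Own x points outward along the handle, z up. Pushed here sideways it takes about 2 to 4 N to click back, 4 N to drive the screw, and at the end stop about 0.5 N more for each further mm.
- lever_tab (a point): Middle of the black upright tab of the direction lever on the ratchet's neck: 18 mm long, 8 mm thick, foot 148 mm and top 165 mm up. It turns about an upright pivot on the handle's centre line, 46 mm from the screw axis; the tab's middle is 27 mm from the pivot. Own x points from the pivot through the tab.
- reverser (a joint): Direction lever's angle to the handle, rad, anticlockwise from above positive. -0.3 as found: clockwise swings drive (tightening). Over +0.1, up to +0.3: anticlockwise swings drive (loosening). About 3 N sideways at the tab flips it; past the middle it snaps over by itself. It jams if the handle has been pressed clockwise. At 0.12 to 0.2 the pawl stands on a tooth and drops in later.
- clamp_bar_pad (a point): Centre of the underside of the 20 mm round pad under the clamp bar, on the screw axis; 51 mm up when clamped on the punch, 55 to 59 mm up with the screw at its end stop.
- punch: Dark octagonal drift punch, 12 mm across, 140 mm long along its own y, 0.11 kg. Origin: middle of its length, underside. It lies along the clamp's y, axis 46 mm up, its middle 52 to 60 mm from the screw axis on the -y side, its tapered tip (last 34 mm, own +y end) outermost; beyond y = -72 mm it is free all round. Backed off, it draws out level along the clamp's -y; after 65 mm it can also be lifted clear.
- tray: Clear open parts tray, 138 x 202 x 51 mm (own x, y, z), loose on the bench. Origin: centre of its underside; floor 2 mm thick, inside 122 x 186 mm, rim at 50 mm. The punch fits flat along the tray's y. A reflector lamp 190 mm high stands on the bench between clamp and tray, beyond the roll of tape.
- masking_tape: Roll of cream masking tape, 81 mm across, 19 mm high, lying right of the clamp. Origin: centre of its underside.
Things that resemble listed ones, but are neither listed nor needed, are in the scene too. Leave any blue look-alike of the punch alone.

How it is judged (in metres and radians):
On the way, in this order (a step that is already met when the one before it is completed fails the run):
1. the direction lever is over on the loosening side, the punch still clamped (value of joint reverser above 0.1 rad and z of clamp_bar_pad in the frame of clamp below 0.053 m), for 0.2 s.
2. the screw is backed off and bears on its end stop, the punch still in the V-block (contact force between stop_dog_c0 and stop_ring_c0 above 11 N and y of punch in the frame of clamp above -0.08 m and z of clamp_bar_pad in the frame of clamp above 0.0548 m), for 0.1 s.
At the end, for the whole second after the job is handed in: The clamp bar stands raised (pad at least 54.6 mm over the bench), the punch lies still and flat (within 0.12 rad of level) on the floor of the upright tray, its middle within 60 mm of the tray's centre, and the roll of tape is within 30 mm of where it lay (z of clamp_bar_pad in the frame of clamp above 0.0546 m and horizontal distance between punch and tray below 0.06 m and z of punch in the frame of tray below 0.02 m and angle between punch's own y axis and vertical between 1.45 and 1.69 rad and angle between tray's own z axis and vertical below 0.1 rad and linear speed of punch below 0.02 m/s and distance of masking_tape from where it was at the start of the episode below 0.03 m); the robot touches nothing.
It fails at once if the screw is strained against its end stop (over 54 N on the stop pin, about 14 N at the handle's grip point) (contact force between stop_dog_c0 and stop_ring_c0 above 54 N).
It also fails if it takes over 72 s, if anything falls off the work surface, if the arm or the gripper's body presses on something with over 40 N, if the wrist force passes 120 N, or if a joint passes its speed limit or range.

## Working session

There is one attempt and no reset: what is moved stays moved. The work goes in short steps, Python scripts to look and compute and a shell command to move; the robot and the scene stay as the last step left them, time stands still between calls to the robot, and variables do not carry over. Pictures are saved under pics/ and viewed, at most 10 in all, crops included, and the job is handed in when it is done.

```bash
mkdir -p pics; ls; python3 - <<'E'
from cell import sensors,get_image,camera_params
import cv2,numpy as np
s=sensors.read_state();print(s)
a=[]
for n in("side","top","wrist"):
    p=camera_params(n); R=cv2.Rodrigues(np.array(p["rvec"],float))[0]
    print(n,np.array(p["mtx"]).round(1).tolist(),(-R.T@np.array(p["tvec"]).ravel()).round(1),R.round(3).tolist())
    im=get_image(n); cv2.imwrite(f"pics/{n}0.png",im)
E
```

```text
pics
{'clock': 0.0, 'qpos': array([ 1.05520211,  0.62933826,  0.0384444 ,  1.51842234, -0.02699565,
        0.99629931, -0.01998007]), 'qd': array([ 1.03752556e-03, -2.55744144e-04,  3.04129200e-04, -1.08482967e-03,
        7.33890842e-04, -8.59545127e-05, -4.49389357e-04]), 'tau': array([-1.39303793e-04, -5.63412595e+01,  1.22638676e+00, -1.93451375e+01,
        1.10203525e-02,  1.02635846e-02, -2.48944622e-05]), 'eef_pos': array([ 282.34464976, -584.74803216,  230.37686638]), 'tool_rot': array([-3.13964376e+00,  3.15862211e-05,  4.49813342e-01]), 'force': array([-0.26886828, -1.04657485, -0.0474413 ]), 'torque': array([ 3.19667060e-02, -3.62091947e-02, -1.21560785e-05]), 'gripper_force': 0.0, 'width': 85.52372070207016}
side [[467.2, 0.0, 320.0], [0.0, 467.2, 240.5], [0.0, 0.0, 1.0]] [157.9 802.8 681.7] [[-0.96, -0.28, 0.016], [-0.168, 0.529, -0.832], [0.224, -0.801, -0.555]]
top [[558.8, 0.0, 326.5], [0.0, 558.8, 235.0], [0.0, 0.0, 1.0]] [ -85.2 -127.2 1473.1] [[0.214, -0.977, -0.006], [-0.922, -0.2, -0.331], [0.323, 0.076, -0.943]]
wrist [[354.9, 0.0, 320.7], [0.0, 354.9, 242.1], [0.0, 0.0, 1.0]] [ 346.2 -555.1  372.6] [[0.435, -0.901, -0.002], [-0.866, -0.418, 0.276], [-0.249, -0.118, -0.961]]
```

View pics/side0.png

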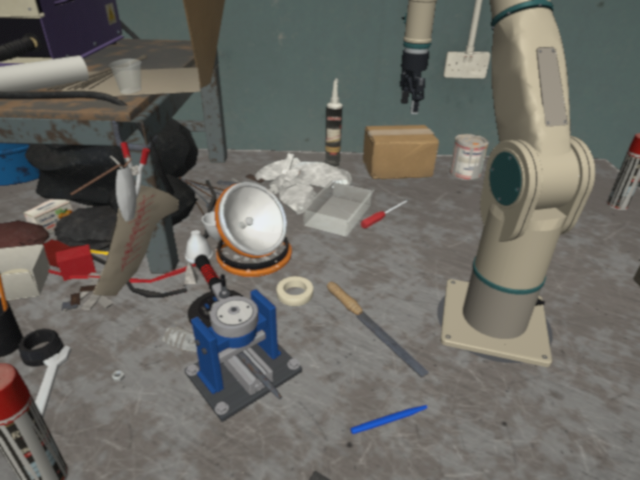

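View pics/top0.png

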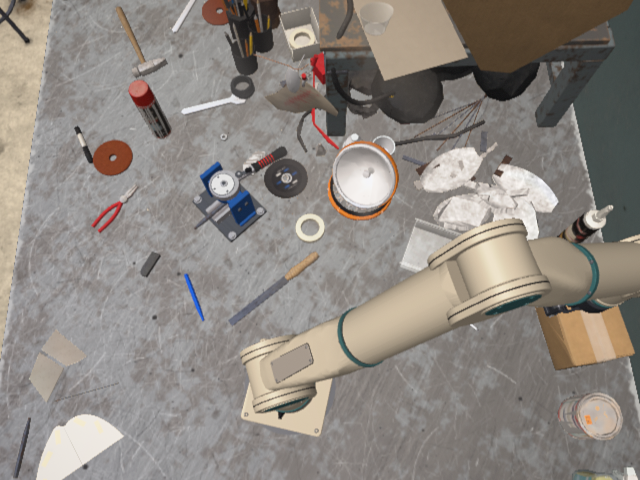

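Side view: clamp at (235,340), with the ratchet head at (235,312), the black and red handle at (207,270) and the punch end at (270,385). The tape is at (294,290), the tray at (340,208) and the lamp at (252,222). Top view: head (222,182), handle (265,160), punch end (197,226), tape (310,228), tray (430,245).

What could be taken for the punch:
- dark bar in the V-block, side (270,385): this is the one
- blue look-alike, side (388,418): leave it
- file, side (375,330)
- screwdriver, side (385,213)

For the handle, the other red and black tools are not on the clamp. Next is a close crop to check.

```bash
python3 - <<'E'
import cv2,numpy as np
a=cv2.imread("pics/side0.png")[250:420,170:310]; b=cv2.imread("pics/top0.png")[140:245,180:300]
a=cv2.resize(a,(480,583),interpolation=cv2.INTER_CUBIC)[:,:]
b=cv2.resize(b,(320,280),interpolation=cv2.INTER_CUBIC)
o=np.zeros((583,800,3),np.uint8);o[:,:480]=a;o[:280,480:]=b
w=cv2.imread("pics/wrist0.png");o[300:540,480:]=cv2.resize(w,(320,240))
cv2.imwrite("pics/c1.png",o)
E
```

```text
(no output)
```

View pics/c1.png

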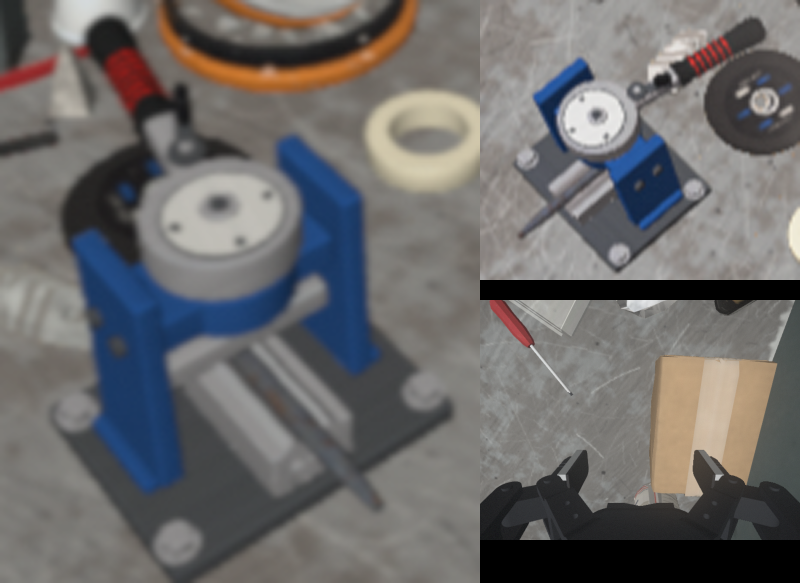

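```bash
cat > h.py <<'E'
import cv2,numpy as np
from cell import sensors,get_image,camera_params
from scipy.spatial.transform import Rotation as Ro
def cam(p):
    if isinstance(p,str): p=camera_params(p)
    return np.array(p["mtx"],float),cv2.Rodrigues(np.array(p["rvec"],float))[0],np.array(p["tvec"],float).ravel()
def ray(c,uv):
    K,R,t=c; d=R.T@np.linalg.inv(K)@np.array([uv[0],uv[1],1.]); return -R.T@t,d/np.linalg.norm(d)
def plane(c,uv,z):
    o,d=ray(c,uv); return o+d*(z-o[2])/d[2]
def tri(c1,u1,c2,u2):
    o1,d1=ray(c1,u1);o2,d2=ray(c2,u2)
    s=np.linalg.lstsq(np.c_[d1,-d2],o2-o1,rcond=None)[0]
    a=o1+s[0]*d1;b=o2+s[1]*d2; return (a+b)/2,np.linalg.norm(a-b)
def proj(c,X):
    K,R,t=c; q=K@(R@np.array(X,float)+t); return q[:2]/q[2]
E
python3 - <<'E'
from h import *
np.set_printoptions(precision=1,suppress=True)
S,T=cam("side"),cam("top")
a=lambda x,y:(170+x/3.4286,250+y/3.4286); b=lambda x,y:(180+(x-480)/2.6667,140+y/2.6667)
for n,p,q in[("head",(217,205),(597,115)),("gripend",(105,35),(757,28)),("tabtop",(183,92),(660,78)),("tip",(375,505),(521,235)),
 ("boltL",(77,410),(526,158)),("boltF",(177,543),(619,256)),("boltR",(425,392),(696,190))]:
    print(n,*tri(S,a(*p),T,b(*q)))
print("tape",tri(S,(294,291),T,(310,228)))
for uv in[(311,228),(335,237),(372,190),(329,185)]:print(plane(S,uv,25))
E
```

```text
head [454.5 273.  143. ] 2.646927629215934
gripend [586.7 145.3 128.9] 1.5842498954225783
tabtop [497.7 218.  162.2] 2.4993014713683137
tip [349.4 343.1  40.3] 2.126732950959276
boltL [456.4 361.6  74.1] 70.82127206354814
boltF [ 447.   289.9 -120.5] 98.3621584156126
boltR [416.  195.1 -32.8] 84.35751886087985
tape (array([428.1,  40.8,   5.7]), np.float64(1.9110459729045766))
[ 462.  -194.7   25. ]
[ 390.7 -172.1   25. ]
[ 349.6 -457.7   25. ]
[ 482.6 -449.2   25. ]
```

```bash
cat >> h.py <<'E'
def shift(P,yaw_deg=None,s=None):
    s=s or sensors.read_state(); R=Ro.from_euler('xyz',s["tool_rot"]); d=R.inv().apply(np.array(P,float)-s["eef_pos"])/10
    y=np.degrees(s["tool_rot"][2]); t=0 if yaw_deg is None else -((yaw_deg-y+180)%360-180)
    print("shift cm",d.round(2),"turn",round(t,1),"yaw now",round(y,1)); return d,t
E
python3 - <<'E'
from h import *
np.set_printoptions(precision=1,suppress=True)
shift((500,217,270),136)
T=cam("top");S=cam("side")
for n,uv in[("lampbaseL",(330,190)),("R",(398,190)),("b",(362,216))]:print(n,plane(T,uv,20))
print("lampside",plane(S,(252,262),20), plane(S,(216,252),20),plane(S,(291,255),20),"lamp head",tri(S,(252,220),T,(365,175)))
E
```

```text
shift cm [ 54.5 -62.8  -3.9] turn -110.2 yaw now 25.8
lampbaseL [545.9   9.3  20. ]
R [ 586.7 -179.1   20. ]
b [487.5 -94.7  20. ]
lampside [553.2 -14.7  20. ] [653.1 -26.3  20. ] [474.3 -69.7  20. ] lamp head (array([576.9, -81.3,  94. ]), np.float64(0.8264246802958969))
```

```bash
python3 -m inch '[[[2.3,-2.6,-2,-7],[4.6,-5.2,-4,-14],[6.9,-7.8,-4,-21],[9.2,-10.4,-4,-28],[11.5,-13,-4,-35],[13.8,-15.6,-4,-42],[16.1,-18.2,-4,-49],[18.4,-20.8,-4,-55]]]'
python3 -c "
from h import *;shift((500,217,270),136)"
```

```text
clock: 0.82
eef_pos: [357.9, -316.4, 271.3]
tool_rot: [-3.142, 0.0, 1.415]
force: [0.7, -0.3, 0.1]
width: 85.5
gripper_force: 0.0
shift cm [54.89  5.79  0.12] turn -54.9 yaw now 81.1
```

```bash
python3 -m inch '[[[4,0.4,0,0],[8,0.8,0,0],[12,1.2,0,0],[16,1.7,0,0],[20,2.1,0,0],[24,2.5,0,0],[28,3,0,0],[32,3.4,0,0]]]' 4
python3 -m inch '[[[3.5,0.4,0,-7],[7,0.8,0,-14],[10.5,1.2,0,-21],[14,1.5,0,-28],[17.5,1.9,0,-35],[21,2.2,0,-42],[22.9,2.4,0,-49],[22.9,2.4,0,-55]]]'
python3 -m inch '[[[0,0,0,0],[0,0,0,0]]]'
python3 - <<'E'
from h import *
shift((500,217,270),136)
p=camera_params("wrist");np.save("wp1.npy",np.r_[np.ravel(p["mtx"]),np.ravel(p["rvec"]),np.ravel(p["tvec"])])
cv2.imwrite("pics/w1.png",get_image("wrist"))
c=cam(p)
for n,X in[("head",(454.5,273,144)),("grip",(555,175,132)),("tab",(500.6,217,162)),("tip",(349,343,40))]:print(n,proj(c,X).round(1))
E
```

```text
clock: 1.48
eef_pos: [442.9, -5.8, 271.4]
tool_rot: [3.141, 0.0, 1.409]
force: [1.4, 0.1, 0.1]
width: 40.0
gripper_force: 0.0
clock: 2.15
eef_pos: [503.2, 220.5, 271.4]
tool_rot: [3.138, -0.003, 2.382]
force: [-0.4, 0.4, 0.6]
width: 39.9
gripper_force: 0.0
clock: 2.32
eef_pos: [503.0, 213.9, 270.8]
tool_rot: [-3.14, -0.0, 2.366]
force: [-0.2, -0.4, 0.2]
width: 40.4
gripper_force: 0.0
shift cm [0.43 0.01 0.08] turn -0.4 yaw now 135.6
head [332.2 130.5]
grip [330.8 300.9]
tab [321.5 233.3]
tip [303.6 -10.2]
```

View pics/w1.png

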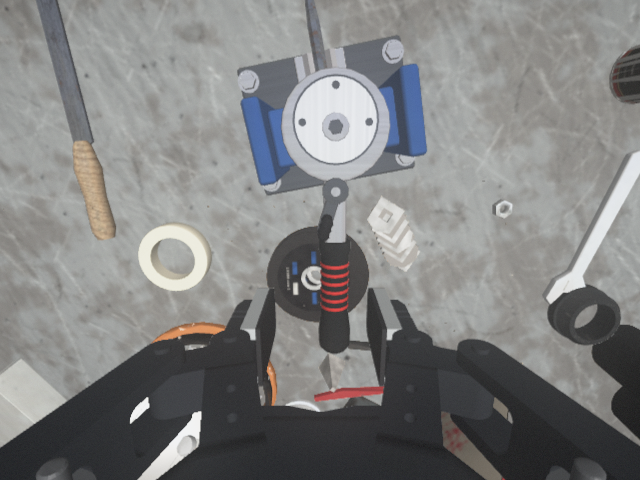

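The wrist view shows the ratchet head at (336,127), lever pivot (336,189), tab (326,229) and grip from (335,243) to (334,348). The punch leaves the block at (318,60), heading to (310,0). The tape is at (174,257), and a black disc lies under the handle.

```bash
python3 - <<'E'
from h import *
np.set_printoptions(precision=1,suppress=True)
v=np.load("wp1.npy");c=cam(dict(mtx=v[:9].reshape(3,3),rvec=v[9:12],tvec=v[12:]))
P=lambda uv,z:plane(c,uv,z)[:2]
H=P((336,127),144);print("head",H)
for n,uv,z in[("pivot",(336,189),150),("tab",(326,228),162),("gs",(335.5,243),132),("ge",(334,350),132),("boltA",(248,81),18),("boltB",(393,50),18),("boltC",(405,158),18),("punch1",(319,62),46),("punch2",(311,5),46),("tape",(174,257),19)]:
    q=P(uv,z);d=q-H;print(n,q,"rel",d,"r",np.hypot(*d),"ang",np.degrees(np.arctan2(d[1],d[0])))
    
E
```

```text
head [454.7 276.6]
pivot [486.2 246.1] rel [ 31.5 -30.5] r 43.81790961940225 ang -44.067365597032975
tab [500.  222.1] rel [ 45.3 -54.5] r 70.8960212600978 ang -50.23646007724076
gs [520.2 214. ] rel [ 65.5 -62.6] r 90.64462049051838 ang -43.693953500593835
ge [592.  143.4] rel [ 137.3 -133.2] r 191.29412200502261 ang -44.13833775015613
boltA [359.8 249.8] rel [-94.8 -26.8] r 98.56429859504534 ang -164.21996349897324
boltB [442.2 374.7] rel [-12.4  98.1] r 98.88087933719703 ang 97.21997433470733
boltC [530.8 314.5] rel [76.1 37.9] r 85.00655263717981 ang 26.44232698004433
punch1 [402.  310.5] rel [-52.6  33.9] r 62.579663205837036 ang 147.24573764688418
punch2 [363.7 338.1] rel [-91.   61.4] r 109.7801788231541 ang 145.97180983683594
tape [427.2  47.7] rel [ -27.5 -228.9] r 230.52890358597995 ang -96.83975774732498
```

```bash
python3 -c "
from h import *;shift((500,221.5,149),136)"
```

```text
shift cm [ 0.79  0.37 12.19] turn -0.5 yaw now 135.5
```

```bash
python3 -m inch '[[[0.4,0.2,3,0],[0.8,0.4,6,0],[0.8,0.4,9,0],[0.8,0.4,11,0],[0.8,0.4,12.2,0],[0.8,0.4,12.2,0],[0.8,0.4,12.2,0]]]'
python3 -m inch '[[[0,0.4,0,0],[0,0.8,0,0],[0,1.2,0,0],[0,1.2,0,0]]]'
python3 - <<'E'
from h import *
cv2.imwrite("pics/w2.png",get_image("wrist"))
E
```

```text
clock: 2.95
eef_pos: [500.2, 222.0, 149.2]
tool_rot: [-3.14, 0.0, 2.367]
force: [0.5, -0.2, 0.4]
width: 40.4
gripper_force: 0.0
clock: 3.28
eef_pos: [509.8, 232.3, 150.2]
tool_rot: [3.14, 0.001, 2.369]
force: [-0.7, 0.5, 0.8]
width: 40.0
gripper_force: 0.0
```

View pics/w2.png

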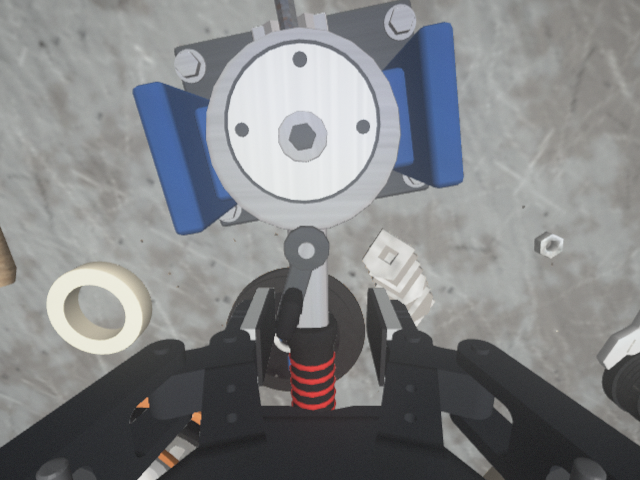

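The tab is at (292,312), just inside the left pad at (270,315), and the pad spans it along its length. I'll push on in +y.

```bash
python3 -m inch '[[[0,0.25,0,0],[0,0.5,0,0],[0,0.75,0,0],[0,1,0,0],[0,1.2,0,0],[0,1.2,0,0]]]'
python3 -m inch '[[[0,0.2,0,0],[0,0.4,0,0],[0,0.6,0,0],[0,0.8,0,0],[0,0.8,0,0]]]'
python3 - <<'E'
from h import *
cv2.imwrite("pics/w3.png",get_image("wrist")[180:420,160:480])
E
```

```text
clock: 3.83
eef_pos: [517.5, 240.0, 149.2]
tool_rot: [3.142, 0.0, 2.369]
force: [-0.2, -2.5, 0.7]
width: 39.8
gripper_force: 1.0
clock: 4.25
eef_pos: [522.8, 246.2, 149.2]
tool_rot: [3.141, -0.0, 2.37]
force: [0.5, -3.2, 0.2]
width: 39.8
gripper_force: 1.1
```

View pics/w3.png

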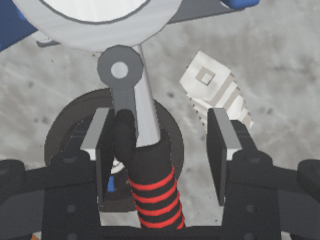

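The crop shows the handle clicking ccw along with the push. The tab at (125,130) is still on the cw side of the neck. I'll keep sweeping about the screw axis; at the side plate the handle stops and the lever has to flip.

```bash
python3 -m inch '[[[0.15,0.36,0,-3],[0.32,0.71,0,-6],[0.51,1.05,0,-9],[0.71,1.38,0,-12],[0.93,1.69,0,-15],[0.93,1.69,0,-15]]]'
cat >> h.py <<'E'
AX=np.array([454.6,275.])
def rot(thetas,s=None):
    "rows for turning the tool rigidly ccw (deg) about the screw axis"
    s=s or sensors.read_state();R=Ro.from_euler('xyz',s["tool_rot"]);a=R.inv().apply(np.r_[AX,s["eef_pos"][2]]-s["eef_pos"])/10
    for t in thetas:
        b=Ro.from_euler('z',-t,degrees=True).apply(a);print(t,(a-b)[:2].round(2),-t)
E
python3 -c "
from h import *
rot((5,10,15,20,25,30,35,40))
cv2.imwrite('pics/w4.png',get_image('wrist')[180:420,160:480])"
```

```text
clock: 4.8
eef_pos: [527.9, 266.0, 149.5]
tool_rot: [3.139, -0.001, 2.634]
force: [0.3, -2.4, -0.4]
width: 39.9
gripper_force: 0.7
5 [0.27 0.59] -5
10 [0.59 1.15] -10
15 [0.95 1.68] -15
20 [1.36 2.17] -20
25 [1.82 2.63] -25
30 [2.31 3.05] -30
35 [2.83 3.42] -35
40 [3.39 3.75] -40
```

View pics/w4.png

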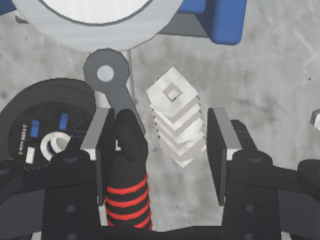

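```bash
python3 - <<'E'
from h import *
np.set_printoptions(precision=1,suppress=True)
c=cam("wrist");P=lambda u,v,z:plane(c,(u+160,v+180),z)[:2]
pv=P(105,72,150);tb=P(130,122,165)
im=cv2.imread("pics/w4.png").astype(int);m=(im[:,:,2]>110)&(im[:,:,1]<60);ys,xs=np.nonzero(m)
gx=xs.mean();gy=ys.mean();g=P(gx,gy,143)
print(gx,gy,"piv",pv-AX,"tab",tb-AX,"grip",g-AX)
a=lambda d:np.degrees(np.arctan2(d[1],d[0]))
print("piv ang",a(pv-AX),"grip ang",a(g-AX),np.hypot(*(g-AX)),"lever",a(tb-pv),np.hypot(*(tb-pv)))
g4=im.sum(2)//3
for y in range(84,150,6):print(y,g4[y,90:160:3].tolist())
E
```

```text
120.50442477876106 206.78318584070797 piv [ 40.5 -17.8] tab [ 59.7 -15.6] grip [105.1 -50. ]
piv ang -23.7303875531277 grip ang -25.448727683913102 116.35219708708796 lever 6.429132870741938 19.339066063980226
84 [103, 105, 105, 106, 104, 104, 103, 102, 104, 103, 104, 103, 173, 172, 130, 160, 152, 147, 147, 145, 144, 184, 212, 219]
90 [73, 75, 115, 99, 103, 100, 102, 102, 104, 104, 109, 108, 102, 177, 134, 166, 161, 148, 146, 196, 211, 210, 209, 214]
96 [74, 68, 140, 166, 189, 165, 104, 106, 103, 107, 104, 107, 109, 101, 141, 158, 172, 163, 158, 159, 215, 215, 218, 219]
102 [73, 72, 132, 160, 183, 186, 133, 103, 104, 105, 106, 106, 105, 109, 97, 113, 153, 168, 167, 164, 169, 213, 215, 213]
108 [68, 68, 103, 127, 137, 139, 132, 71, 99, 101, 104, 97, 91, 95, 109, 98, 171, 172, 168, 164, 168, 188, 200, 203]
114 [65, 67, 133, 133, 133, 131, 61, 55, 61, 59, 56, 57, 60, 58, 58, 105, 102, 155, 165, 162, 156, 169, 178, 227]
120 [55, 129, 132, 131, 132, 78, 58, 54, 57, 51, 51, 56, 58, 59, 59, 60, 106, 140, 171, 158, 149, 166, 203, 185]
126 [127, 132, 130, 131, 125, 53, 53, 54, 50, 54, 57, 62, 59, 62, 58, 60, 60, 111, 147, 149, 144, 148, 169, 180]
132 [131, 130, 131, 132, 53, 54, 52, 54, 53, 57, 59, 61, 61, 63, 62, 58, 60, 60, 111, 168, 157, 162, 150, 192]
138 [129, 131, 130, 66, 52, 51, 52, 51, 49, 53, 55, 59, 61, 64, 61, 61, 59, 59, 66, 171, 159, 164, 163, 142]
144 [129, 131, 103, 50, 50, 46, 51, 52, 52, 114, 52, 56, 59, 60, 64, 62, 59, 58, 60, 96, 168, 159, 157, 142]
```

Measured in the image, the lever arm now points about +20 to 30° ccw of the handle, so it has flipped. The handle stands near world -25°. I'll back off, rise, and go to straddle the grip.

```bash
python3 -m inch '[[[0,-0.6,0,0],[0,-0.6,-2,0],[0,-0.6,-4,0],[0,-0.6,-4,0]]]'
python3 - <<'E'
from h import *
print(sensors.read_state()["qpos"].round(2))
c=cam("wrist");im=get_image("wrist").astype(int);cv2.imwrite("pics/w5.png",im.astype(np.uint8))
m=((im[:,:,2]>110)&(im[:,:,1]<60)&(im[:,:,0]<70)).astype(np.uint8)
n,l,st,ce=cv2.connectedComponentsWithStats(m)
for i in range(1,n):
    if st[i,4]>40:
        p=plane(c,ce[i],143)[:2]-AX;print(st[i].tolist(),ce[i].round(0),p.round(1),np.degrees(np.arctan2(p[1],p[0])).round(1),np.hypot(*p).round(1))
shift((581.5,215.8,190),155);shift((581.5,215.8,112),155)
E
```

```text
clock: 5.18
eef_pos: [526.3, 261.5, 193.0]
tool_rot: [3.134, 0.003, 2.63]
force: [0.5, 0.9, 0.3]
width: 40.0
gripper_force: 0.0
[-0.1   0.65 -0.65  1.73  0.48  0.91  0.1 ]
shift cm [-7.07 -1.2   0.16] turn -4.3 yaw now 150.7
shift cm [-7.05 -1.24  7.96] turn -4.3 yaw now 150.7
```

```bash
cat >> h.py <<'E'
def stripes(im,c,z=143):
    h=cv2.cvtColor(im,cv2.COLOR_BGR2HSV);m=(((h[:,:,0]<8)|(h[:,:,0]>172))&(h[:,:,1]>150)&(h[:,:,2]>80)).astype(np.uint8)
    n,l,st,ce=cv2.connectedComponentsWithStats(m)
    for i in range(1,n):
        if st[i,4]>25:
            p=plane(c,ce[i],z)[:2]-AX;print(st[i].tolist(),ce[i].round(0),p.round(1),"ang",np.degrees(np.arctan2(p[1],p[0])).round(1),"r",np.hypot(*p).round(1))
E
python3 - <<'E'
from h import *
im=cv2.imread("pics/w5.png");stripes(im,cam("wrist"))
E
```

```text
[282, 314, 35, 13, 132] [299. 323.] [ 96.  -42.7] ang -24.0 r 105.1
[283, 324, 35, 14, 130] [300. 334.] [102.6 -46. ] ang -24.2 r 112.5
[284, 335, 35, 14, 130] [301. 344.] [109.3 -49. ] ang -24.1 r 119.8
[285, 345, 35, 14, 127] [302. 355.] [115.9 -52.3] ang -24.3 r 127.1
[287, 356, 33, 14, 126] [304. 365.] [122.7 -55.3] ang -24.3 r 134.6
[287, 365, 34, 15, 124] [304. 375.] [129.2 -58.5] ang -24.4 r 141.9
```

```bash
python3 -m inch '[[[-3.5,-0.5,0,-3],[-7.1,-1,0,-5],[-7.1,-1,0,-5],[-7.1,-1,3,-5],[-7.1,-1,6,-5],[-7.1,-1,8,-5],[-7.1,-1,8,-5]]]'
python3 -c "
from h import *
shift((582.3,217.6,112),155.8)
rot((-6,-12,-18,-24,-30,-36,-42,-48,-54,-60))"
```

```text
clock: 5.82
eef_pos: [578.6, 214.0, 104.4]
tool_rot: [-3.135, -0.006, 2.718]
force: [-0.8, -0.3, 0.0]
width: 40.0
gripper_force: 0.0
shift cm [-0.19  0.48 -0.77] turn -0.1 yaw now 155.7
-6 [ 0.12 -1.44] 6
-12 [ 0.4  -2.86] 12
-18 [ 0.82 -4.24] 18
-24 [ 1.38 -5.58] 24
-30 [ 2.08 -6.84] 30
-36 [ 2.91 -8.03] 36
-42 [ 3.86 -9.12] 42
-48 [  4.92 -10.11] 48
-54 [  6.07 -10.98] 54
-60 [  7.31 -11.72] 60
```

```bash
python3 -m inch '[[[0.12,-1.44,-0.6,6],[0.4,-2.86,-0.6,12],[0.82,-4.24,-0.6,18],[1.38,-5.58,-0.6,24],[2.08,-6.84,-0.6,30],[2.91,-8.03,-0.6,36],[3.86,-9.12,-0.6,42],[4.92,-10.11,-0.6,48]]]'
python3 -c "
from h import *
rot((-2,-4,-6,-8,-10))
s=sensors.read_state();print(s['qpos'].round(2)); stripes(get_image('wrist'),cam('wrist'))"
```

```text
clock: 6.48
eef_pos: [497.1, 143.9, 116.6]
tool_rot: [3.137, -0.0, 1.874]
force: [2.7, -0.8, -1.3]
width: 39.9
gripper_force: 0.8
-2 [ 0.   -0.48] 2
-4 [ 0.02 -0.96] 4
-6 [ 0.06 -1.44] 6
-8 [ 0.11 -1.92] 8
-10 [ 0.18 -2.39] 10
[-0.08  0.63 -0.38  1.99  0.41  0.59 -0.43]
[305, 242, 61, 19, 451] [336. 255.] [  34.2 -100.2] ang -71.1 r 105.9
[306, 261, 61, 20, 440] [337. 275.] [  36.8 -107.1] ang -71.0 r 113.2
[308, 280, 59, 21, 420] [338. 294.] [  39.4 -114. ] ang -70.9 r 120.6
[309, 297, 59, 23, 417] [339. 313.] [  42.1 -120.7] ang -70.8 r 127.8
[310, 314, 59, 24, 403] [341. 331.] [  44.7 -127.6] ang -70.7 r 135.2
[312, 331, 57, 25, 393] [341. 348.] [  47.2 -134.5] ang -70.6 r 142.5
```

```bash
python3 -m inch '[[[0.02,-0.96,0,4],[0.08,-1.7,0,7],[0.18,-2.39,0,10],[0.18,-2.39,0,10]]]'
python3 -c "
from h import *
stripes(get_image('wrist'),cam('wrist'))
rot((6,12,18,24,30,36,42,48,54,60))"
```

```text
clock: 6.87
eef_pos: [471.8, 138.8, 116.2]
tool_rot: [3.141, -0.0, 1.707]
force: [-0.3, 0.9, -0.8]
width: 40.1
gripper_force: 0.0
[306, 245, 62, 19, 449] [338. 257.] [  19.7 -104.3] ang -79.3 r 106.1
[307, 264, 61, 20, 443] [338. 277.] [  20.9 -111.5] ang -79.4 r 113.5
[308, 282, 60, 22, 422] [339. 296.] [  22.4 -118.7] ang -79.3 r 120.8
[309, 300, 59, 23, 409] [340. 315.] [  23.8 -125.9] ang -79.3 r 128.2
[310, 317, 59, 24, 384] [340. 333.] [  25.1 -133.2] ang -79.3 r 135.5
[312, 334, 57, 25, 372] [341. 351.] [  26.6 -140.4] ang -79.3 r 142.9
6 [0.06 1.43] -6
12 [0.28 2.86] -12
18 [0.64 4.25] -18
24 [1.14 5.59] -24
30 [1.78 6.88] -30
36 [2.55 8.09] -36
42 [3.45 9.21] -42
48 [ 4.46 10.24] -48
54 [ 5.56 11.15] -54
60 [ 6.76 11.94] -60
```

```bash
python3 -m inch '[[[0.06,1.43,0,-6],[0.28,2.86,0,-12],[0.64,4.25,0,-18],[1.14,5.59,0,-24],[1.78,6.88,0,-30],[2.55,8.09,0,-36],[3.45,9.21,0,-42],[4.46,10.24,0,-48]]]'
python3 -c "
from h import *
rot((6,12,18,24,30,36,42,48,54,60))"
```

```text
clock: 7.58
eef_pos: [567.5, 195.3, 115.3]
tool_rot: [-3.138, -0.001, 2.55]
force: [-3.5, -1.9, 2.2]
width: 40.1
gripper_force: 2.0
6 [0.04 1.45] -6
12 [0.23 2.88] -12
18 [0.58 4.29] -18
24 [1.06 5.65] -24
30 [1.69 6.95] -30
36 [2.45 8.18] -36
42 [3.33 9.33] -42
48 [ 4.33 10.38] -48
54 [ 5.43 11.31] -54
60 [ 6.63 12.13] -60
```

```bash
python3 -m inch '[[[0.04,1.45,0,-6],[0.23,2.88,0,-12],[0.58,4.29,0,-18],[1.06,5.65,0,-24],[1.69,6.95,0,-30],[2.45,8.18,0,-36],[3.33,9.33,0,-42],[4.33,10.38,0,-48]]]'
python3 -c "
from h import *
print(sensors.read_state()['qpos'].round(2))
stripes(get_image('wrist'),cam('wrist'))
rot((3,6,-6,-12,-18,-24,-30,-36,-42,-48))"
```

```text
clock: 8.25
eef_pos: [590.9, 304.9, 115.2]
tool_rot: [-3.138, -0.002, -2.896]
force: [-1.4, -5.1, 1.9]
width: 39.9
gripper_force: 1.9
[-0.1   0.9  -0.78  1.56  0.72  0.99  0.72]
[288, 249, 55, 12, 367] [315. 256.] [104.8  23.9] ang 12.9 r 107.5
[285, 267, 56, 15, 372] [312. 276.] [112.1  24.8] ang 12.5 r 114.8
[281, 285, 58, 16, 382] [309. 295.] [119.4  25.5] ang 12.1 r 122.1
[278, 304, 59, 17, 387] [306. 314.] [126.8  26.3] ang 11.7 r 129.5
[275, 321, 60, 18, 390] [304. 332.] [134.1  27.1] ang 11.4 r 136.8
[10, 333, 26, 25, 158] [ 23. 347.] [165.7 -71.2] ang -23.2 r 180.3
[274, 337, 59, 20, 392] [302. 350.] [141.3  28.3] ang 11.3 r 144.1
[7, 342, 16, 17, 73] [ 14. 350.] [168.  -74.3] ang -23.9 r 183.6
[36, 363, 24, 51, 516] [ 46. 390.] [182.8 -62.2] ang -18.8 r 193.1
3 [0.02 0.73] -3
6 [0.07 1.46] -6
-6 [ 0.08 -1.46] 6
-12 [ 0.32 -2.9 ] 12
-18 [ 0.7  -4.31] 18
-24 [ 1.23 -5.67] 24
-30 [ 1.9  -6.97] 30
-36 [ 2.7  -8.19] 36
-42 [ 3.62 -9.32] 42
-48 [  4.65 -10.35] 48
```

```bash
python3 -m inch '[[[0.08,-1.46,0,6],[0.32,-2.9,0,12],[0.7,-4.31,0,18],[1.23,-5.67,0,24],[1.9,-6.97,0,30],[2.7,-8.19,0,36],[3.62,-9.32,0,42],[4.65,-10.35,0,48]]]'
python3 -c "
from h import *
rot((-6,-12,-18,-24,-30,-36,-42,-48))"
```

```text
clock: 8.97
eef_pos: [570.3, 195.8, 115.8]
tool_rot: [3.138, -0.001, 2.538]
force: [-0.7, 4.0, -1.1]
width: 39.8
gripper_force: 1.6
-6 [ 0.07 -1.47] 6
-12 [ 0.3  -2.92] 12
-18 [ 0.67 -4.34] 18
-24 [ 1.19 -5.71] 24
-30 [ 1.86 -7.02] 30
-36 [ 2.65 -8.25] 36
-42 [ 3.57 -9.39] 42
-48 [  4.61 -10.44] 48
```

```bash
python3 -m inch '[[[0.07,-1.47,0,6],[0.3,-2.92,0,12],[0.67,-4.34,0,18],[1.19,-5.71,0,24],[1.86,-7.02,0,30],[2.65,-8.25,0,36],[3.57,-9.39,0,42],[3.57,-9.39,0,42]]]'
python3 -c "
from h import *
stripes(get_image('wrist'),cam('wrist'))
rot((4,8,12,16,20,24,28,30))"
```

```text
clock: 9.63
eef_pos: [485.3, 136.6, 115.7]
tool_rot: [-3.14, 0.001, 1.809]
force: [-1.5, -0.7, -0.8]
width: 40.1
gripper_force: 0.0
[303, 235, 63, 17, 468] [334. 245.] [  28.8 -102.2] ang -74.3 r 106.1
[304, 254, 61, 18, 456] [335. 266.] [  30.7 -109.3] ang -74.3 r 113.5
[304, 273, 61, 20, 439] [335. 285.] [  32.7 -116.3] ang -74.3 r 120.9
[305, 291, 60, 21, 430] [335. 305.] [  34.6 -123.5] ang -74.4 r 128.2
[306, 308, 59, 23, 410] [336. 323.] [  36.6 -130.6] ang -74.4 r 135.6
[306, 326, 58, 23, 400] [335. 341.] [  38.3 -137.8] ang -74.5 r 143.0
4 [0.02 0.99] -4
8 [0.12 1.97] -8
12 [0.28 2.95] -12
16 [0.51 3.91] -16
20 [0.8  4.85] -20
24 [1.16 5.77] -24
28 [1.58 6.66] -28
30 [1.82 7.1 ] -30
```

```bash
cat > ok.py <<'E'
# tangential push at the grip, N; exit 1 over the limit
import sys;from h import *
s=sensors.read_state();r=s["eef_pos"][:2]-AX;L=np.hypot(*r);t=np.array([-r[1],r[0]])/L
F=-s["force"][:2]@t;print("push",round(F,2),"TCP ang",np.degrees(np.arctan2(r[1],r[0])).round(1),"r",L.round(1));sys.exit(F>float(sys.argv[1]))
E
python3 -m inch '[[[0.02,0.99,0,-4],[0.12,1.97,0,-8],[0.28,2.95,0,-12],[0.51,3.91,0,-16],[0.8,4.85,0,-20],[1.16,5.77,0,-24],[1.58,6.66,0,-28],[1.58,6.66,0,-28]]]'; python3 ok.py 5
python3 -m inch '[[[0.01,0.5,0,-2],[0.02,0.99,0,-4],[0.02,0.99,0,-4]]]';python3 ok.py 5.5 && python3 -m inch '[[[0.01,0.5,0,-2],[0.02,0.99,0,-4],[0.02,0.99,0,-4]]]';python3 ok.py 5.5; python3 -c "
from h import *
rot((2,4))"
```

```text
clock: 10.35
eef_pos: [550.8, 170.2, 115.3]
tool_rot: [3.138, -0.001, 2.304]
force: [-0.2, -0.3, 0.2]
width: 40.2
gripper_force: 0.0
push 0.34 TCP ang -47.5 r 142.3
clock: 10.6
eef_pos: [555.7, 174.9, 115.1]
tool_rot: [-3.141, -0.0, 2.37]
force: [-1.1, -0.2, 0.2]
width: 40.2
gripper_force: 0.6
push 0.87 TCP ang -44.7 r 142.2
push 0.87 TCP ang -44.7 r 142.2
2 [0.  0.5] -2
4 [0.03 0.99] -4False
False
False
```

```bash
sed -i 's/sys.exit(F>float(sys.argv\[1\]))/sys.exit(int(F>float(sys.argv[1])))/' ok.py
python3 -m inch '[[[0.01,0.5,0,-2],[0.02,0.99,0,-4],[0.02,0.99,0,-4]]]' >/dev/null;python3 ok.py 5.5 && python3 -m inch '[[[0.01,0.5,0,-2],[0.02,0.99,0,-4],[0.02,0.99,0,-4]]]'>/dev/null; python3 ok.py 5.5 && python3 -m inch '[[[0.01,0.5,0,-2],[0.02,0.99,0,-4],[0.02,0.99,0,-4]]]'>/dev/null;python3 ok.py 5.5 && python3 -m inch '[[[0.01,0.5,0,-2],[0.02,0.99,0,-4],[0.02,0.99,0,-4]]]';python3 ok.py 5.5
```

```text
push 1.22 TCP ang -40.8 r 142.2
push 1.88 TCP ang -36.8 r 142.3
push 2.58 TCP ang -32.7 r 142.4
clock: 11.6
eef_pos: [579.5, 206.6, 115.2]
tool_rot: [3.142, 0.0, 2.648]
force: [-0.2, -1.8, -0.5]
width: 39.8
gripper_force: 0.8
push 1.65 TCP ang -28.7 r 142.4
```

```bash
python3 -m inch '[[[0.01,0.5,0,-2],[0.02,0.99,0,-4],[0.02,0.99,0,-4]]]' >/dev/null;python3 ok.py 5.5 && python3 -m inch '[[[0.01,0.5,0,-2],[0.02,0.99,0,-4],[0.02,0.99,0,-4]]]'>/dev/null; python3 ok.py 5.5 && python3 -m inch '[[[0.01,0.5,0,-2],[0.02,0.99,0,-4],[0.02,0.99,0,-4]]]'>/dev/null;python3 ok.py 5.5 && python3 -m inch '[[[0.01,0.5,0,-2],[0.02,0.99,0,-4],[0.02,0.99,0,-4]]]';python3 ok.py 5.5
python3 -c "
from h import *
stripes(get_image('wrist'),cam('wrist'))"
```

```text
push 2.38 TCP ang -24.7 r 142.5
push 1.09 TCP ang -20.7 r 142.6
push 2.3 TCP ang -17.0 r 142.6
clock: 12.6
eef_pos: [593.4, 242.2, 115.1]
tool_rot: [-3.139, -0.0, 2.926]
force: [-1.5, -3.9, 0.7]
width: 39.6
gripper_force: 2.1
push 4.12 TCP ang -13.3 r 142.6
[278, 235, 64, 16, 425] [307. 244.] [102.6 -29.7] ang -16.2 r 106.9
[277, 255, 63, 16, 433] [307. 265.] [109.7 -31.6] ang -16.1 r 114.2
[276, 270, 62, 22, 431] [305. 285.] [116.8 -33.8] ang -16.1 r 121.5
[275, 294, 61, 17, 418] [305. 304.] [123.9 -35.7] ang -16.1 r 129.0
[274, 306, 61, 24, 408] [303. 323.] [130.9 -37.9] ang -16.2 r 136.3
[273, 323, 60, 25, 404] [302. 341.] [137.9 -40. ] ang -16.2 r 143.6
[179, 427, 20, 13, 145] [190. 433.] [168.9 -93. ] ang -28.9 r 192.8
```

```bash
python3 -m inch '[[[0,0.25,0,-1],[0,0.5,0,-2],[0,0.5,0,-2]]]' >/dev/null;python3 ok.py 7 && python3 -m inch '[[[0,0.25,0,-1],[0,0.5,0,-2],[0,0.5,0,-2]]]'>/dev/null; python3 ok.py 7 && python3 -m inch '[[[0,0.25,0,-1],[0,0.5,0,-2],[0,0.5,0,-2]]]';python3 ok.py 7
python3 -c "
from h import *
stripes(get_image('wrist'),cam('wrist'))"
```

```text
push 6.42 TCP ang -11.6 r 142.6
push 7.66 TCP ang -9.8 r 142.6
push 7.66 TCP ang -9.8 r 142.6
[280, 237, 63, 14, 427] [310. 245.] [104.5 -22.8] ang -12.3 r 107.0
[278, 256, 63, 16, 430] [308. 265.] [111.6 -24.7] ang -12.5 r 114.3
[277, 275, 62, 17, 425] [307. 285.] [118.8 -26.3] ang -12.5 r 121.7
[276, 294, 61, 17, 408] [306. 304.] [126.  -27.9] ang -12.5 r 129.0
[275, 311, 60, 19, 409] [304. 323.] [133.1 -29.7] ang -12.6 r 136.4
[274, 328, 59, 21, 401] [302. 341.] [140.2 -31.4] ang -12.6 r 143.7
[136, 406, 9, 6, 30] [140. 408.] [160.2 -98.4] ang -31.6 r 188.0
[182, 429, 16, 18, 114] [189. 437.] [176.4 -83. ] ang -25.2 r 194.9
```

```bash
python3 -m inch '[[[0,0.12,0,-0.5],[0,0.2,0,-0.8],[0,0.2,0,-0.8],[0,0.2,0,-0.8]]]';python3 ok.py 9; python3 -m inch '[[[0,0,0,0],[0,0,0,0]]]' >/dev/null; python3 ok.py 9
```

```text
clock: 13.53
eef_pos: [595.3, 252.0, 115.0]
tool_rot: [-3.136, -0.001, 3.008]
force: [-2.4, -7.3, 2.4]
width: 40.1
gripper_force: 4.1
push 7.61 TCP ang -9.3 r 142.5
push 8.05 TCP ang -9.3 r 142.5
```

```bash
python3 -m inch '[[[0,-0.4,0,0],[0,-0.7,0,0],[0,-0.7,-3,0],[0,-0.7,-6,0],[0,-0.7,-9,0],[0,-0.7,-10,0],[0,-0.7,-10,0]]]'
python3 -c "
from h import *
shift((381.2,323.6,205),146.5)"
```

```text
clock: 14.28
eef_pos: [596.9, 251.0, 219.2]
tool_rot: [3.135, 0.007, 3.011]
force: [0.4, 1.2, 1.1]
width: 39.9
gripper_force: 0.0
shift cm [22.34  4.37  1.3 ] turn 26.0 yaw now 172.5
```

```bash
python3 -m inch '[[[3.5,0.7,0,4],[7,1.4,0,8],[10.5,2,0,12],[14,2.7,0,16],[17.5,3.4,0,20],[21,4,0,24],[22.3,4.4,0.5,26],[22.3,4.4,0.5,26]]]'
python3 - <<'E'
from h import *
s=sensors.read_state();print(s["eef_pos"].round(1),np.degrees(s["tool_rot"][2]),s["qpos"].round(2))
p=camera_params("wrist");np.save("wp6.npy",np.r_[np.ravel(p["mtx"]),np.ravel(p["rvec"]),np.ravel(p["tvec"])])
cv2.imwrite("pics/w6.png",get_image("wrist"))
E
```

```text
clock: 14.95
eef_pos: [374.9, 322.5, 209.4]
tool_rot: [-3.14, -0.002, 2.563]
force: [-0.8, -0.2, 0.1]
width: 40.0
gripper_force: 0.0
[374.9 322.5 209.4] 146.83752769731288 [-0.29  0.51 -0.69  1.95  0.44  0.83 -0.23]
```

View pics/w6.png

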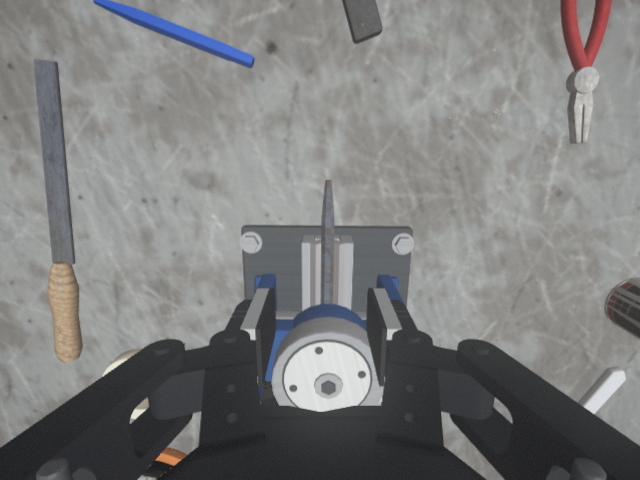

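The punch runs from tip (328,181) to (328,300) on the V-block, whose front edge is at row 237. Bolts are at (251,242) and (403,243), and the blue look-alike, at (180,32), stays clear.

```bash
python3 - <<'E'
from h import *
v=np.load("wp6.npy");c=cam(dict(mtx=v[:9].reshape(3,3),rvec=v[9:12],tvec=v[12:]))
w1=np.load("wp1.npy");c1=cam(dict(mtx=w1[:9].reshape(3,3),rvec=w1[9:12],tvec=w1[12:]))
S=cam("side");a=lambda x,y:(170+x/3.4286,250+y/3.4286)
print("tip tri",*tri(c,(328,181),S,a(375,505)))
P=lambda uv,z:plane(c,uv,z)[:2]
H=P((328,387),144);t=P((328,181),46);m=P((328,250),46);b1=P((251,242),18);b2=P((403,243),18)
an=lambda d:np.degrees(np.arctan2(d[1],d[0])).round(1)
print("H",H.round(1),"tip",t.round(1),np.hypot(*(t-H)),"dir",an(t-m),an(t-H),"bolts mid",((b1+b2)/2).round(1),an(b2-b1),np.hypot(*(b2-b1)))
u=(t-m)/np.linalg.norm(t-m)
g=t-u*38;print("grasp",g.round(1));shift((g[0],g[1],35),an(u))
# block front-edge dist from tip
f=P((328,237),43);print("front to tip",np.hypot(*(t-f)))
E
```

```text
tip tri [348.32502964 347.2674594   46.51069914] 0.5380495543029553
H [456.4 275. ] tip [348.1 347.2] 130.098050382823 dir 147.1 146.3 bolts mid [400.6 312.8] 56.4 148.7245174203508
grasp [380.  326.6]
shift cm [ 0.06  0.57 17.45] turn -0.3 yaw now 146.8
front to tip 50.35314706572883
```

```bash
python3 -m inch '[[[0.3,0.5,4,0],[0.35,0.57,8,0],[0.35,0.57,11,0],[0.35,0.57,14,0],[0.35,0.57,16,0],[0.35,0.57,17.4,0],[0.35,0.57,17.4,0],[0.35,0.57,17.4,0]]]'
python3 - <<'E'
from h import *
shift((377.4,328,35),146.8)
cv2.imwrite("pics/w7.png",get_image("wrist")[160:480,140:500])
E
```

```text
clock: 15.67
eef_pos: [380.1, 326.9, 35.2]
tool_rot: [-3.14, -0.0, 2.557]
force: [0.1, 0.9, 0.2]
width: 40.2
gripper_force: 0.0
shift cm [ 0.28 -0.06  0.02] turn -0.3 yaw now 146.5
```

View pics/w7.png

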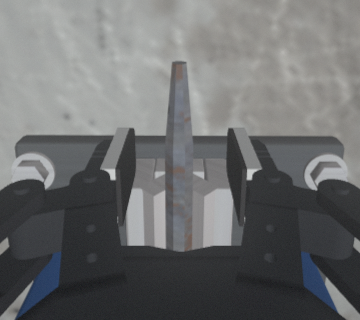

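The punch at (180,150) sits midway between the pads at (130) and (232), so I'll close on it.

```bash
python3 -m inch '[[[0.3,0,0,0],[0.3,0,0,0]]]' 
python3 -m inch '[[[0,0,0,0],[0,0,0,0],[0,0,0,0],[0,0,0,0],[0,0,0,0],[0,0,0,0]]]' 0
```

```text
clock: 15.88
eef_pos: [377.5, 330.2, 37.3]
tool_rot: [3.139, -0.0, 2.558]
force: [0.2, -0.3, -0.1]
width: 40.1
gripper_force: 0.0
clock: 16.38
eef_pos: [376.8, 328.5, 36.6]
tool_rot: [-3.14, 0.001, 2.558]
force: [-3.5, -1.7, 6.2]
width: 9.2
gripper_force: 58.8
```

```bash
python3 -m inch '[[[0.3,0,-0.05,0],[0.6,0,-0.05,0],[1,0,-0.1,0],[1.4,0,-0.1,0],[2,0,-0.1,0],[2,0,-0.1,0]]]'
```

```text
clock: 16.88
eef_pos: [358.8, 341.7, 37.4]
tool_rot: [3.141, -0.002, 2.56]
force: [-1.5, -0.4, 1.1]
width: 9.2
gripper_force: 58.6
```

```bash
python3 -m inch '[[[0.9,0,0,0],[1.8,0,0,0],[2.7,0,0,0],[3.6,0,0,0],[4.5,0,0,0],[5.5,0,0,0],[6,0,0,0],[6,0,0,0]]]'
python3 -m inch '[[[0,0,-1,0],[1,0,-3,0],[1,0,-6,0],[1,0,-9,0],[1,0,-13,0],[1,0,-17,0],[1,0,-21,0],[1,0,-21,0]]]'
python3 - <<'E'
from h import *
s=sensors.read_state();print(np.degrees(s["tool_rot"][2]),s["qpos"].round(2))
cv2.imwrite("pics/w8.png",get_image("wrist"));cv2.imwrite("pics/side2.png",get_image("side"));cv2.imwrite("pics/top2.png",get_image("top"))
o=np.zeros((600,800,3),np.uint8)
o[:300,:400]=cv2.resize(cv2.imread("pics/w8.png"),(400,300))
o[:300,400:]=cv2.imread("pics/side2.png")[80:380,180:580]
t=cv2.imread("pics/top2.png")[200:300,360:520];o[300:550,:400]=cv2.resize(t,(400,250),interpolation=cv2.INTER_CUBIC)
t=cv2.imread("pics/side2.png")[170:250,290:410];o[300:560,400:790]=cv2.resize(t,(390,260),interpolation=cv2.INTER_CUBIC)
cv2.imwrite("pics/c2.png",o)
E
```

```text
clock: 17.55
eef_pos: [308.7, 375.0, 37.4]
tool_rot: [3.141, -0.001, 2.561]
force: [-0.1, -0.2, -1.0]
width: 8.8
gripper_force: 58.5
clock: 18.22
eef_pos: [304.1, 382.3, 254.8]
tool_rot: [3.129, 0.001, 2.557]
force: [0.3, 1.5, -0.8]
width: 9.2
gripper_force: 58.7
146.50245629769876 [-0.44  0.44 -0.72  1.92  0.37  0.9  -0.36]
```

View pics/c2.png

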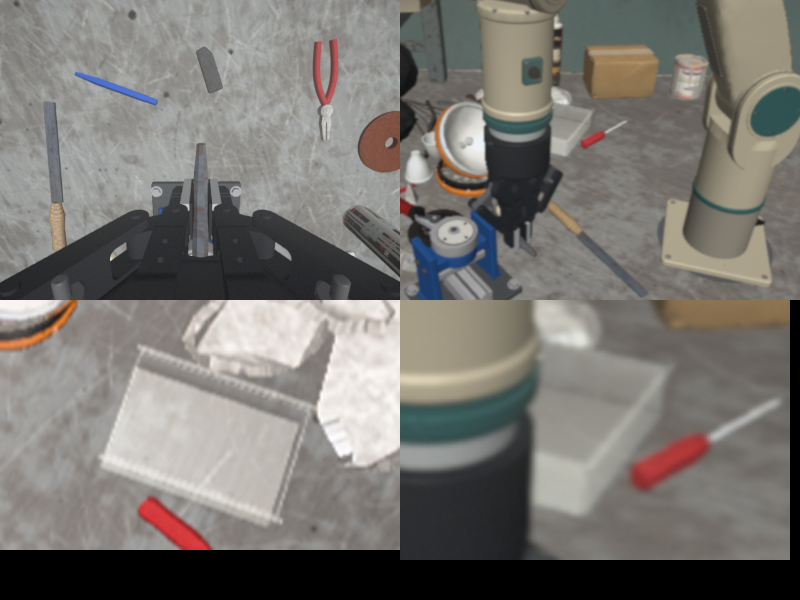

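The V-block is empty and the punch sits between the pads. The tray's rim corners in the top view are (417,219), (485,243), (471,289) and (401,264). In the side view one rim corner is at (372.5,192).

```bash
python3 - <<'E'
from h import *
np.set_printoptions(precision=1,suppress=True)
T=cam("top");S=cam("side")
px=[(416.8,219.2),(485.2,242.8),(471.2,288.8),(400.8,264)]
C=np.array([plane(T,u,51)[:2] for u in px]);print(C,C.mean(0))
for i in range(4):d=C[(i+1)%4]-C[i];print(np.hypot(*d),np.degrees(np.arctan2(d[1],d[0])))
for u in px:print("tri",*tri(T,u,S,(372.5,192.2)))
for c in C:print("side px",proj(S,(*c,51)))
# grasp: tip and tail of punch relative to TCP in wrist view
s=sensors.read_state();print(s["eef_pos"],s["tool_rot"])
c=cam("wrist");z=s["eef_pos"][2]+11
for u in[(201*1.6,143*1.6),(200*1.6,255*1.6)]:
    q=plane(c,u,z);print("punch pt tool frame",Ro.from_euler('xyz',s["tool_rot"]).inv().apply(q-s["eef_pos"]))
E
```

```text
[[ 497.7 -242.9]
 [ 469.6 -432.8]
 [ 335.9 -412.7]
 [ 363.3 -222.1]] [ 416.6 -327.6]
191.9747286105292 -98.42343167306211
135.2267332882481 171.42895222893006
192.54820898446098 81.8121800186091
136.02119195241454 -8.811067959897315
tri [ 375.5 -226.9  168. ] 137.58540891620623
tri [ 399.  -422.    61.7] 123.98209575645068
tri [ 340.1 -414.9   40.1] 1.9699066739436861
tri [ 321.2 -215.2  148.9] 21.397148606530365
side px [303.7 208.7]
side px [331.9 180.2]
side px [374.4 189.6]
side px [350.4 220.4]
[302.5 377.7 247.7] [-3.1  0.   2.6]
punch pt tool frame [ 37.    0.2 -11. ]
punch pt tool frame [-45.1  -0.5 -10.9]
```

```bash
python3 -m inch '[[[-3.8,-2.3,-0.5,4],[-7.6,-4.6,-1,8],[-11.4,-6.9,-1.5,12],[-15.2,-9.1,-1.5,16],[-19,-11.4,-1.5,20],[-22.8,-13.7,-1.5,24],[-26.6,-15.9,-1.5,28],[-30.3,-18,-1.5,32]]]'
python3 -c "
from h import *;shift((421.4,-294.9,262),81.7)"
```

```text
clock: 19.03
eef_pos: [445.7, 76.6, 260.8]
tool_rot: [-3.138, -0.001, 1.996]
force: [0.8, 0.2, -1.9]
width: 9.2
gripper_force: 58.8
shift cm [-32.84 -17.54  -0.07] turn 32.7 yaw now 114.4
```

```bash
python3 -m inch '[[[-3.7,-1.9,0,4],[-7.4,-3.9,0,8],[-11,-5.9,0,12],[-14.7,-7.8,0,16],[-18.4,-9.8,0,20],[-22,-11.8,0,24],[-25.7,-13.7,0,28],[-29.3,-15.6,0,32]]]'
python3 - <<'E'
from h import *
np.set_printoptions(precision=1,suppress=True)
shift((421.4,-294.9,262),81.7)
p=camera_params("wrist");im=get_image("wrist");cv2.imwrite("pics/w9.png",im);c=cam(p)
C=np.array([[497.7,-242.9],[469.6,-432.8],[335.9,-412.7],[363.3,-222.1]])
for q in C:print(proj(c,(*q,51)))
E
```

```text
clock: 19.7
eef_pos: [424.5, -253.7, 260.5]
tool_rot: [-3.137, -0.001, 1.437]
force: [0.9, -0.4, -1.2]
width: 8.9
gripper_force: 58.8
shift cm [-4.1  0.2 -0.1] turn 0.6 yaw now 82.3
[392.6 192.1]
[381.1 360.6]
[262.4 358.8]
[255.3 189.3]
```

```bash
python3 -m inch '[[[-2,0.1,0,0],[-4.1,0.2,0,0],[-4.1,0.2,4,0],[-4.1,0.2,8,0],[-4.1,0.2,12,0],[-4.1,0.2,16,0],[-4.1,0.2,19,0],[-4.1,0.2,19,0]]]'
python3 - <<'E'
from h import *
shift((421.4,-294.9,6),81.7)
E
```

```text
clock: 20.42
eef_pos: [417.9, -289.4, 65.7]
tool_rot: [-3.128, -0.006, 1.442]
force: [-0.3, 0.5, -1.3]
width: 8.8
gripper_force: 58.9
shift cm [-0.53  0.5   5.96] turn 0.9 yaw now 82.6
```

```bash
python3 -m inch '[[[-0.2,0.2,1,0],[-0.4,0.3,2,0],[-0.4,0.3,3,0],[-0.4,0.3,4,0],[-0.4,0.3,4.8,0],[-0.4,0.3,5.2,0],[-0.4,0.3,5.2,0],[-0.4,0.3,5.2,0]]]'
python3 -m inch '[[[0,0,0.2,0],[0,0,0.4,0],[0,0,0.4,0],[0,0,0.4,0]]]'
```

```text
clock: 21.08
eef_pos: [425.9, -297.0, 20.4]
tool_rot: [-3.142, 0.0, 1.441]
force: [0.0, -0.7, -1.5]
width: 8.6
gripper_force: 58.9
clock: 21.42
eef_pos: [425.9, -297.1, 16.4]
tool_rot: [3.141, 0.0, 1.441]
force: [1.0, 0.3, -1.6]
width: 9.1
gripper_force: 58.9
```

```bash
python3 -m inch '[[[0,0,0.3,0],[0,0,0.6,0],[0,0,0.8,0],[0,0,0.8,0],[0,0,0.8,0]]]'
python3 -m inch '[[[0,0,0.1,0],[0,0,0.2,0],[0,0,0.3,0],[0,0,0.3,0]]]'
```

```text
clock: 21.83
eef_pos: [425.7, -297.0, 8.1]
tool_rot: [-3.141, -0.0, 1.441]
force: [-0.8, -0.8, -1.4]
width: 8.6
gripper_force: 58.9
clock: 22.17
eef_pos: [425.9, -297.0, 5.2]
tool_rot: [-3.141, -0.0, 1.441]
force: [0.5, -0.0, -0.6]
width: 8.9
gripper_force: 58.9
```

```bash
python3 -m inch '[[[0,0,0,0],[0,0,0,0],[0,0,0,0],[0,0,0,0],[0,0,0,0],[0,0,0,0]]]' 3.5
python3 -m inch '[[[0,0,-1,0],[0,0,-3,0],[0,0,-6,0],[0,0,-10,0],[0,0,-14,0],[0,0,-18,0],[0,0,-22,0],[0,0,-22,0]]]'
python3 -m inch '[[[4,0,0,0],[8,0,0,0],[12,0,0,0],[16,0,0,0],[20,0,0,0],[20,0,0,0],[20,0,0,0]]]'
python3 - <<'E'
from h import *
np.set_printoptions(precision=1,suppress=True)
print(sensors.read_state()["eef_pos"])
T=cam("top");im=get_image("top");cv2.imwrite("pics/top3.png",im);b=cv2.imread("pics/top2.png")
sd=get_image("side");cv2.imwrite("pics/side3.png",sd);bs=cv2.imread("pics/side0.png")
roi=np.zeros(im.shape[:2],np.uint8);cv2.fillPoly(roi,[np.array([(416,219),(485,243),(471,289),(401,264)])],1)
for nm,a,b0,c,R in[("top",im,b,T,roi),("side",sd,bs,cam("side"),None)]:
    if R is None:
        R=np.zeros(a.shape[:2],np.uint8);cv2.fillPoly(R,[np.array([(304,209),(332,180),(374,190),(350,235),(335,240),(304,225)])],1)
    d=((a.astype(int).sum(2)-b0.astype(int).sum(2)<-60)&(R>0)).astype(np.uint8)
    n,l,st,ce=cv2.connectedComponentsWithStats(d)
    for i in range(1,n):
        if st[i,4]>12:
            (x,y),(w,h),an=cv2.minAreaRect(np.argwhere(l==i)[:,::-1].astype(np.float32));bx=cv2.boxPoints(((x,y),(w,h),an))
            print(nm,st[i].tolist(),ce[i],plane(c,ce[i],9),"len/w",sorted((w,h)))
            k=np.argsort([np.hypot(*(bx[j]-bx[(j+1)%4])) for j in range(4)])
            e=[(bx[j]+bx[(j+1)%4])/2 for j in k[:2]];print([plane(c,q,9).round(1) for q in e])
E
```

```text
clock: 22.67
eef_pos: [426.0, -297.1, 5.4]
tool_rot: [3.141, 0.0, 1.441]
force: [0.7, 0.3, 0.3]
width: 35.0
gripper_force: 0.0
clock: 23.33
eef_pos: [429.8, -299.1, 233.5]
tool_rot: [3.129, 0.006, 1.441]
force: [1.8, -0.2, 0.2]
width: 35.0
gripper_force: 0.0
clock: 23.92
eef_pos: [452.0, -96.0, 226.1]
tool_rot: [3.141, -0.0, 1.447]
force: [-0.6, -1.5, 0.8]
width: 34.9
gripper_force: 0.0
[452.  -96.  226.1]
top [418, 248, 50, 21, 273] [443.3 257.7] [ 419.  -335.4    9. ] len/w [5.638760566711426, 52.54299545288086]
[array([ 430.3, -263. ,    9. ]), array([ 408. , -402.4,    9. ])]
side [329, 200, 21, 23, 133] [339.2 211. ] [ 419.5 -331.3    9. ] len/w [4.949747085571289, 29.698484420776367]
[array([ 404.4, -399.7,    9. ]), array([ 432.3, -264.9,    9. ])]
```

The top and side views agree on the punch: middle about (419,-333) mm, apparent length 141 mm at floor height, so it lies flat. That is a few mm from the tray centre, and the robot is clear of everything.

```bash
python3 -m inch '[[[0,0,0,0],[0,0,0,0],[0,0,0,0]]]'; python3 -c "
from cell import order;print(order.finish_job())"
```

```text
clock: 24.27
eef_pos: [451.5, -100.1, 225.3]
tool_rot: [-3.141, 0.0, 1.439]
force: [0.3, 0.6, -0.7]
width: 35.1
gripper_force: 0.0
the job is handed in; nothing more can be done
None
```

I handed the job in at about 24 s: the lever is flipped, the clamp is backed off to its end stop at about 8 N on the handle, and the punch lies flat in the tray about 6 mm from its centre; I never went near the tape, but did not re-measure it or the pad height, and the hand-in returned no verdict.

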